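# Tip worn parts into the scrap crate with the swivel-and-tilt tray

## Task

Lay all the worn bearings and gears that are here on the swivel tray, with its yellow gate shut. Swivel the tray so that its gate end points at the middle of the green crate, tilt it to 30 degrees, and then throw the red lever from the red notch fully over to the green notch, so that the parts slide into the crate; put any part that misses into the crate by hand. Finally put the lever back in the red notch and bring the tray back level; leave the tape, the tape measure and the screwdriver where they are.

Things in the scene. Friction and masses are not known exactly. Their poses are not given: they have to be found in the camera images.
- turret_axis (a point): A point on the upright swivel axis of the tray's stand, 133 mm above the bench. Its x axis points level towards the tray's gate end, whatever the tilt (with the swivel it turns about z); z is up. The stand (grey foot 110 mm across, post 40 mm thick) is bolted down.
- turret (a joint): Swivel of the tray about the upright axis, rad, -1 to 1; grows anticlockwise seen from above. It stays where it is left (friction 0.4 N m) and is turned by the tray's rear handle. Behind the tray a steel toolbox stands on the bench: its front at x = 0.72, 200 mm high, y from -0.11 to 0.31.
- tray_pivot (a point): The level hinge line of the tilt, at the middle of the tray's width, 20 mm towards the gate end from the swivel axis and 175 mm above the bench. Axes as tray_floor.
- tray (a joint): Tilt of the tray, rad: 0 level (a stop), 0.524 is 30 degrees, at most 0.65; grows as the rear handle is lifted and the gate end goes down. It stays where it is left (friction 1.3 N m).
- tray_floor (a point): Middle of the upper face of the tray's slippery metal floor, 12 mm above the tilt hinge and 20 mm behind it. x lies along the floor towards the gate, y to the left of that, z square to the floor. Floor 260 mm (x) by 172 mm (y); blue side and rear walls 18 mm above the floor; at the front end a yellow gate hangs from a rod 48 mm above the floor, 124 mm ahead of this point.
- tray_handle (a point): Middle of the black rear handle bar of the tray: 12 mm thick, 96 mm long, parallel to the tray's y, 50 mm behind the rear wall and 35 mm above the floor, free all round; from the tilt hinge it lies 200 mm back and 47 mm up (tray axes). It can be gripped from above at its middle to lift, lower and swivel the tray.
- gate_rod (a point): The gate's hinge line (a rod along the tray's y), at the middle of the tray's width; from the tilt hinge 104 mm forward and 60 mm up (tray axes). Gate and lever are one rigid piece that turns about it.
- gate (a joint): Gate and lever, rad: 0 shut, lever in the red notch (leaning 20 degrees forward of the tray's z); 1.4 fully open, lever in the green notch (60 degrees back), gate swung up and out. It stays where it is left (friction 0.3 N m); the ends are stops.
- lever_grip (a point): Middle of the red grip at the lever's end: a bar 13 mm thick and 50 mm long parallel to the tray's y, on the tray's left (+y) side, 126 mm from its middle, 80 mm from the gate rod.
- crate_in (a point): Centre of the inner floor of the green open crate, 250 by 250 mm outside, walls 5 mm thick and 75 mm high, floor 5 mm thick; z is up, x and y along its walls. Fixed to the bench.
- bearing_a_c (a point): Steel ball bearing A, a flat disc with a hole, 62 mm across and 16 mm high, lying flat; the point is its centre, half-way up. May be absent. To be scrapped.
- bearing_b_c (a point): Steel ball bearing B, a flat disc with a hole, 62 mm across and 16 mm high, lying flat; the point is its centre, half-way up. May be absent. To be scrapped.
- gear_a_c (a point): Dark steel spur gear A, a flat disc with a hole, 68 mm across and 18 mm high, lying flat; the point is its centre, half-way up. May be absent. To be scrapped.
- gear_b_c (a point): Dark steel spur gear B, a flat disc with a hole, 68 mm across and 18 mm high, lying flat; the point is its centre, half-way up. May be absent. To be scrapped.
- tape_black: Roll of black tape, 62 mm across, 18 mm high; origin under its centre. Bystander. (The bench ends on the right with a steel strip 14 mm high at y = -0.152; a large red press stands beyond, x over 0.38 and y under -0.28.)
- tape_measure: Yellow tape measure, 34x79x64 mm; origin under its centre. Bystander.
- screwdriver_1: Screwdriver with red handle, 26x180x24 mm, lying; origin under its centre. Bystander.

How it is judged:
By the outcome, as a careful person would: the job done as asked, in the order asked, and still so for the second after the job is handed in, with the robot touching nothing.
Of bearing_a, bearing_b, gear_a, gear_b only 2 to 4 are there at a start; the rules pass over those that are not, and their reading is None.
At some moment in a run one of bearing_a, bearing_b, gear_a, gear_b may be knocked a few centimetres aside while the robot is not near it.
Once in a run the grip may slacken for a moment while it holds something.
It also fails if it takes over 210 s, if anything falls off the work surface, if the arm or the gripper's body presses on something with over 40 N, if the wrist force passes 120 N, or if a joint passes its speed limit or range.

## Robot

A 6-joint arm with a two-finger parallel gripper is mounted at the origin on a cart in front of the work surface, level with it; the furniture and walls round the work are solid. World frame = base frame: x ahead of the robot, y to its left, z up, the work surface at z = 0. Lengths are in m, angles in degrees, forces in N, time in s.
With the tool pointing down it reaches from about 0.325 to 0.775 m from the base axis. Payload 9.3 kg.
Tool frame: the origin (TCP) lies midway between the tips of the shut fingers; the grasp point (between the pads) lies 19 mm behind it; z points along the fingers, y is the line along which they close (so a half turn about z gives the same grasp; the last joint's range is limited). The gripper opens to 85 mm and grips with 20 to 120 N. Pads are 22 mm wide; open, the fingers measure 114 mm over their backs; the gripper's body (76 mm by 85 mm) begins 54 mm behind the grasp point. The pads swing forward as they close: fully open they stand 13 mm farther back than shut.
Start: joints at [62.991, 14.817, 1.232, 76.415, 0, 81.257], TCP at [0.172, 0.522, 0.231] pointing down, gripper open.
Joint ranges: [-174.27, 174.27], [-52.1, 104.24], [-59.71, 78.15], [-110.17, 111.67], [-87.03, 83.33], [-180, 180]. Speed limits (degrees/s): [127.2, 127.2, 159.86, 180, 180, 180].

## Interface

Orientations are given as a 3x3 rotation matrix whose columns are the frame's x, y, z axes.
In Python, from workcell import read_state, camera, camera_model, sign_off, boxes_of, pinpoint gives the robot as it stands.
- The arm moves only by the tool move_arm, never from a script. Its argument "deltas" is a list of rows, each a list of 4 numbers: the shift along the world's x, y, z in m, then the turn about the world's z in degrees. In form: [[tx, ty, tz, spin], ...]. A call has 1 to 10 rows; each row shifts and turns the commanded pose from where the row before left it; what a row does not reach is not made up. A row lasts 1/10 s, in which the tool goes at most 50 mm and 8.59 degrees, less where a joint would pass 70% of its speed; a pose out of reach is approached as far as the arm can. A call with a gripper value outside its range is refused whole. "claw" is the closure in counts, from 0 (fully open) to 255 (shut), set as the call begins (left out, the last holds). The fingers move at their own pace and stop on an object; "force" is the grip in N (left out, the last holds). Time passes only in rows, so rows that do not move let the fingers close. It gives the time, the measured TCP pose, the force, the opening and the grip force at its end, in the units of the state.
- read_state(): the state, without advancing time (a new reading comes with each control period).
- camera(name): name is "scene" or "top"; returns the picture (384x512x3 uint8, red, green, blue); there is no depth.
- camera_model(name): a dict with "K" (3x3 intrinsics, pixels), "R" (3x3) and "t" (3): a world point X has camera coordinates R X + t. Camera axes: x right, y down, z forward; pixel columns grow to the right and rows downward; lengths in m; the calibration is good to about 2 mm. A picture is of the moment at which its call begins. camera_model takes no time and is no camera call.
- sign_off(): hands the job in; it is judged then, once.
Trained networks look in the newest picture that a camera, given by its name, has taken for a name from the list of things; names that differ only in an ending like _2 or _b are one class to them, and where a whole thing is asked for, a point or a joint stands for the part that bears it (a point fixed in the world has none). Each returns a list of dicts, best first, with "conf" (0 to 1); they miss things now and then, are a little off and sometimes report something else, mostly with a low value. They report only what shows in the picture. A call takes as long as a camera call.
- boxes_of(camera, label): "extent" ([left, top, right, bottom] in pixels, round what is visible of it).
- pinpoint(camera, label): "centre" ([column, row] in pixels: a listed point, or the origin of a listed thing).
The state is a dict: "clock": time; "joint_pos": joint angles; "joint_vel": joint speeds; "tau": joint torques, N m; "eef_pos": TCP position; "eef_rot": TCP orientation; "wrist_force": force on the tool from outside, world axes, zero at the start; "ft_torque": the same for the moment, N m; "grip_width": opening from 0.0 (shut) to 1.0 (fully open); "grip_force": force on a finger pad.
Only numpy, scipy, OpenCV 4.12 (cv2) and the standard library are available. Lean on these libraries where they do the work, as an engineer would, in place of code of your own. Each camera call takes 0.05 s, during which the arm holds its last target. There are 200 camera calls.

## Working session

There is one attempt and no reset: what is moved stays moved. The work goes in short steps, Python scripts to look and compute and a tool call to move; the robot and the scene stay as the last step left them, time stands still between calls to the robot, and variables do not carry over. Pictures are saved under pics/ and viewed, at most 17 in all, crops included, and the job is handed in when it is done.

Besides the shell and the picture viewer there is one more tool, called after "Emit:" by a JSON object that holds its "name" and its "arguments". move_arm: Moves the arm, as the interface text tells. Its arguments: {"type":"object","properties":{"deltas":{"type":"array"},"claw":{"type":"number"},"force":{"type":"number"}},"required":["deltas"]}

```bash
mkdir -p pics
cat > h.py <<'E'
from workcell import *
import numpy as np, cv2
def ray(cam,px):
    m=camera_model(cam);K,R,t=map(np.array,(m["K"],m["R"],m["t"]))
    c=-R.T@t; d=R.T@np.linalg.inv(K)@np.array([px[0],px[1],1.]); return c,d
def atz(cam,px,z):
    c,d=ray(cam,px); return c+d*(z-c[2])/d[2]
def proj(cam,X):
    m=camera_model(cam);K,R,t=map(np.array,(m["K"],m["R"],m["t"]))
    p=K@(R@np.array(X)+t); return p[:2]/p[2]
def snap(name):
    for c in("scene","top"):
        cv2.imwrite(f"pics/{name}_{c}.png",camera(c)[:,:,::-1])
E
python3 - <<'E'
from h import *
snap("a")
for c in("scene","top"):
    m=camera_model(c);print(c,(-np.array(m["R"]).T@np.array(m["t"])).round(3))
Z=dict(bearing_a_c=.008,gear_a_c=.009,tray_floor=.187,tray_handle=.222,turret_axis=.133,tray_pivot=.175,gate_rod=.235,lever_grip=.31,crate_in=.005,tape_black=0,tape_measure=0,screwdriver_1=0)
for l,z in Z.items():
    for c in("scene","top"):
        for d in pinpoint(c,l)[:4]:
            if d["conf"]>.2: print(l,c,round(d["conf"],2),np.round(d["centre"]),atz(c,d["centre"],z).round(3))
print(read_state())
a=cv2.imread("pics/a_scene.png");b=cv2.imread("pics/a_top.png")
E
```

```text
scene [-0.029 -0.475  0.661]
top [0.268 0.187 1.622]
bearing_a_c scene 0.73 [283. 298.] [ 0.467 -0.026  0.008]
bearing_a_c scene 0.46 [302. 248.] [0.661 0.08  0.008]
bearing_a_c top 0.64 [319. 220.] [ 0.472 -0.018  0.008]
gear_a_c scene 0.97 [314. 275.] [ 0.59  -0.023  0.009]
gear_a_c top 0.8 [322. 183.] [ 0.604 -0.026  0.009]
tray_floor scene 0.8 [238. 194.] [0.525 0.216 0.187]
tray_handle scene 0.89 [262. 209.] [0.478 0.069 0.222]
tray_handle top 0.56 [297. 208.] [0.483 0.076 0.222]
turret_axis top 0.27 [296. 210.] [0.488 0.073 0.133]
tray_pivot scene 0.61 [235. 192.] [0.54  0.251 0.175]
tray_pivot top 0.7 [319. 220.] [0.452 0.004 0.175]
tray_pivot top 0.57 [235. 186.] [0.553 0.269 0.175]
tray_pivot top 0.47 [252. 161.] [0.635 0.216 0.175]
gate_rod scene 0.57 [231. 160.] [0.598 0.339 0.235]
gate_rod top 0.84 [204. 168.] [0.594 0.359 0.235]
lever_grip scene 0.64 [183. 143.] [0.463 0.393 0.31 ]
lever_grip top 0.89 [172. 197.] [0.489 0.436 0.31 ]
crate_in scene 0.76 [203. 218.] [0.533 0.429 0.005]
crate_in top 0.55 [188. 197.] [0.542 0.441 0.005]
tape_black scene 0.57 [301. 249.] [0.6
[... 437 characters left out ...]
410e+01,
       7.28274901e-04, 8.12566954e+01]), 'joint_vel': array([ 0.04068224, -0.08721823, -0.0231398 , -0.05473937,  0.00249599,
        0.01688754]), 'tau': array([ 2.16217893e-03, -5.55376732e+01,  3.44723046e+01,  1.63380875e-03,
       -1.10650562e-04, -1.94236878e-05]), 'eef_pos': array([0.17237901, 0.52231277, 0.23127024]), 'eef_rot': array([[-9.49622447e-01,  3.13396249e-01,  7.22309576e-06],
       [ 3.13396249e-01,  9.49622446e-01,  4.21625473e-05],
       [ 6.35437029e-06,  4.23021924e-05, -9.99999999e-01]]), 'wrist_force': array([0.15618421, 0.35225373, 1.06778656]), 'ft_torque': array([0.02371523, 0.02772429, 0.02201529]), 'grip_force': 0.0, 'grip_width': 1.000655715516179}
```

Run:
```python
import cv2,numpy as np
a=cv2.imread("pics/a_scene.png");b=cv2.imread("pics/a_top.png")
cv2.imwrite("pics/a1.png",cv2.resize(a[100:330,130:430],None,fx=2.6,fy=2.6,interpolation=cv2.INTER_CUBIC))
cv2.imwrite("pics/a2.png",cv2.resize(b[110:280,120:380],None,fx=3,fy=3,interpolation=cv2.INTER_CUBIC))
```

```text
(no output)
```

View pics/a1.png

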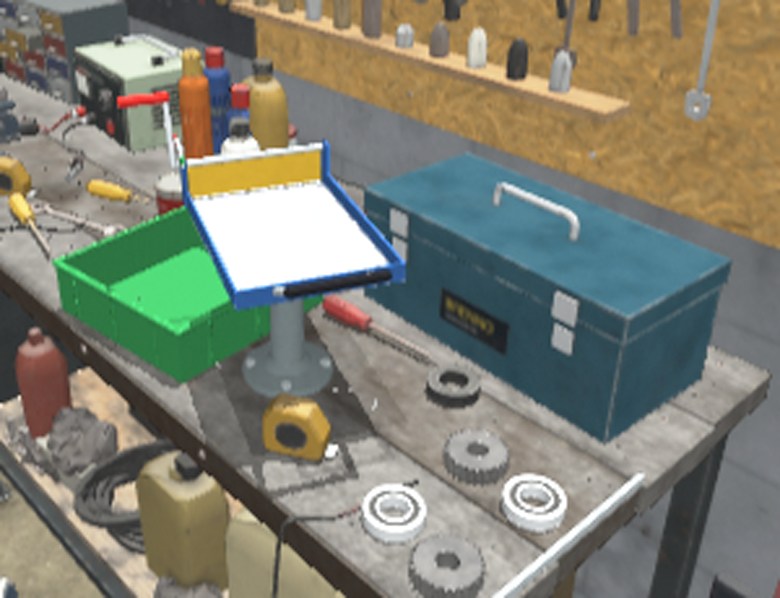

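View pics/a2.png

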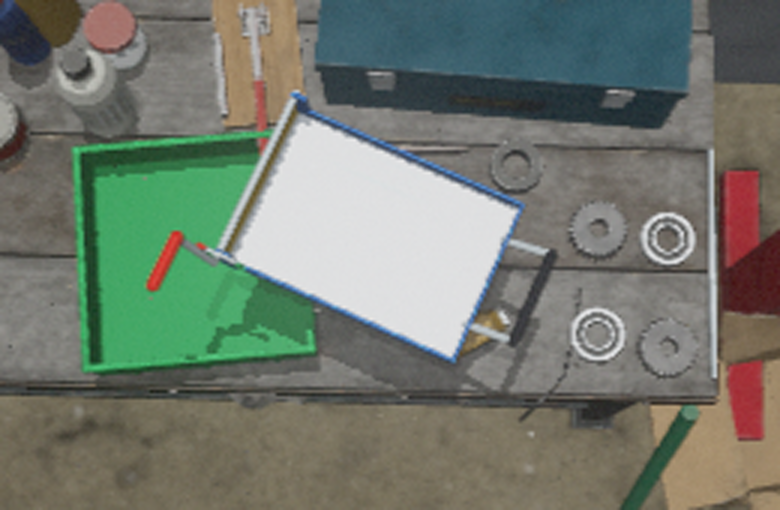

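The scene picture shows two bearings, two gears, a level tray pointing partly over the crate, and the tape, measure and screwdriver nearby. In the top crop, the parts are at about (598,230), (668,238), (597,334) and (669,346), and the handle is at (532,297). The rod runs from (298,98) to (225,255).

Run:
```python
from h import *
T=lambda x,y:(120+x/3,110+y/3)
S=lambda x,y:(130+x/2.6,100+y/2.6)
for n,p,q,z in [("gear1",(598,228),(478,448),.018),("bear1",(668,238),(534,496),.016),("bear2",(597,333),(395,507),.016),("gear2",(669,344),(447,560),.018)]:
    print(n,atz("top",T(*p),z).round(3),atz("scene",S(*q),z).round(3))
h=(atz("top",T(545,252),.228)+atz("top",T(518,342),.228))/2
r=(atz("top",T(298,98),.24)+atz("top",T(225,255),.24))/2
print("handle",h.round(3),"rod",r.round(3),np.linalg.norm(h-r)); d=r-h; print("yaw",np.degrees(np.arctan2(d[1],d[0])),"axis",(h+180/304*d).round(3))
d=atz("top",T(298,98),.24)-atz("top",T(225,255),.24);print("yaw rod",np.degrees(np.arctan2(d[1],d[0]))+90)
d=atz("top",T(545,252),.228)-atz("top",T(518,342),.228);print("yaw h",np.degrees(np.arctan2(d[1],d[0]))+90)
print("grip",atz("top",T(165,262),.315).round(3))
print("crate corners",[atz("top",T(*p),.075).round(3) for p in[(75,148),(88,370),(315,352),(268,132)]])
print("foot",atz("scene",S(288,362),.01).round(3),"measure",atz("top",T(490,325),.06).round(3),"tape",atz("top",T(516,165),.018))
```

```text
gear1 [ 0.592 -0.017  0.018] [ 0.591 -0.022  0.018]
bear1 [ 0.582 -0.098  0.016] [ 0.579 -0.102  0.016]
bear2 [ 0.469 -0.016  0.016] [ 0.467 -0.022  0.016]
gear2 [ 0.458 -0.098  0.018] [ 0.453 -0.1    0.018]
handle [0.478 0.076 0.228] rod [0.592 0.349 0.24 ] 0.2961614624605914
yaw 67.30094221530591 axis [0.545 0.238 0.235]
yaw rod 68.10673238355356
yaw h 74.09095674224636
grip [0.489 0.427 0.315]
crate corners [array([0.657, 0.58 , 0.075]), array([0.408, 0.548, 0.075]), array([0.433, 0.301, 0.075]), array([0.681, 0.364, 0.075])]
foot [0.548 0.238 0.01 ] measure [0.47  0.109 0.06 ] tape [0.66420041 0.07941147 0.018     ]
```

Emit:
{"name": "move_arm", "arguments": {"deltas": [[0,0,0.04,-7],[0.01,-0.02,0.04,-7],[0.028,-0.036,0.02,-7],[0.03,-0.038,0,-7],[0.03,-0.038,0,-7],[0.03,-0.038,0,-7],[0.03,-0.038,0,-7],[0.03,-0.038,0,-7],[0.03,-0.038,0,-7],[0.03,-0.038,0,-7]], "claw": 0, "force": 40}}

```text
clock: 2.3
eef_pos: [0.4212, 0.1985, 0.3316]
eef_rot: [[-0.025, 1.0, 0.001], [1.0, 0.025, 0.0], [0.0, 0.001, -1.0]]
wrist_force: [-0.1, 0.9, 0.3]
grip_width: 0.999
grip_force: 0.0
```

Emit:
{"name": "move_arm", "arguments": {"deltas": [[0.028,-0.036,0,-1.5],[0.028,-0.036,0,0],[0.028,-0.036,0,0],[0.028,-0.036,0,0],[0.028,-0.036,-0.02,0],[0.03,-0.038,-0.02,0],[0,0,-0.05,0],[0,0,-0.05,0],[0,0,-0.05,0],[0,0,-0.04,0]]}}

```text
clock: 3.3
eef_pos: [0.588, -0.016, 0.0994]
eef_rot: [[-0.004, 1.0, -0.002], [1.0, 0.004, 0.0], [0.0, -0.002, -1.0]]
wrist_force: [0.9, 0.0, 0.4]
grip_width: 1.005
grip_force: 0.0
```

Run:
```python
from h import *
snap("b")
a=cv2.imread("pics/b_scene.png");b=cv2.imread("pics/b_top.png")
cv2.imwrite("pics/b1.png",np.hstack([cv2.resize(a[200:340,220:380],None,fx=2.5,fy=2.5),cv2.resize(b[150:250,270:370],(350,350))]))
print(read_state()["eef_pos"])
```

```text
[ 0.58590033 -0.01560451  0.09717621]
```

View pics/b1.png

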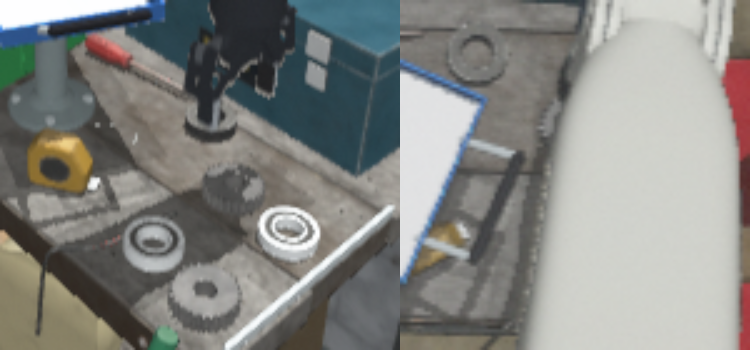

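The gripper hangs above gear 1, which sits at about (232,188) in the left half. The parts have not moved.

Emit:
{"name": "move_arm", "arguments": {"deltas": [[0.005,-0.004,-0.03,0],[0,0,-0.03,0],[0,0,-0.025,0],[0,0,-0.01,0],[0,0,0,0]]}}

```text
clock: 3.9
eef_pos: [0.5944, -0.02, 0.0077]
eef_rot: [[-0.004, 1.0, -0.0], [1.0, 0.004, 0.0], [0.0, -0.0, -1.0]]
wrist_force: [-1.0, 0.1, 0.4]
grip_width: 1.002
grip_force: 0.0
```

Emit:
{"name": "move_arm", "arguments": {"deltas": [[0,0,-0.003,0],[0,0,0,0],[0,0,0,0],[0,0,0,0],[0,0,0,0]], "claw": 120, "force": 60}}

```text
clock: 4.4
eef_pos: [0.5949, -0.0201, 0.0065]
eef_rot: [[-0.004, 1.0, 0.003], [1.0, 0.004, -0.001], [-0.001, 0.003, -1.0]]
wrist_force: [-2.9, -0.3, 7.7]
grip_width: 0.749
grip_force: 63.9
```

Emit:
{"name": "move_arm", "arguments": {"deltas": [[0,0,0.02,0],[0,0,0.04,0],[0,0,0.05,0],[0,0,0.05,0],[0,0,0.05,0],[0,0,0.05,0],[0,0,0.05,0],[0,0,0,0]]}}

```text
clock: 5.2
eef_pos: [0.5952, -0.0201, 0.3228]
eef_rot: [[-0.004, 1.0, 0.013], [1.0, 0.004, -0.002], [-0.002, 0.013, -1.0]]
wrist_force: [0.6, 0.1, -2.8]
grip_width: 0.746
grip_force: 67.8
```

Run:
```python
from h import *
snap("c");s=read_state();print(s["eef_pos"],s["wrist_force"],s["grip_width"])
a=cv2.imread("pics/c_scene.png")
p=proj("scene",s["eef_pos"]).astype(int);print(p)
cv2.imwrite("pics/c1.png",cv2.resize(a[max(p[1]-60,0):p[1]+60,p[0]-60:p[0]+60],None,fx=4,fy=4))
```

```text
[ 0.59417698 -0.01997758  0.31590333] [-0.68935327 -0.33418548 -3.88858719] 0.751102079040594
[323 172]
```

View pics/c1.png

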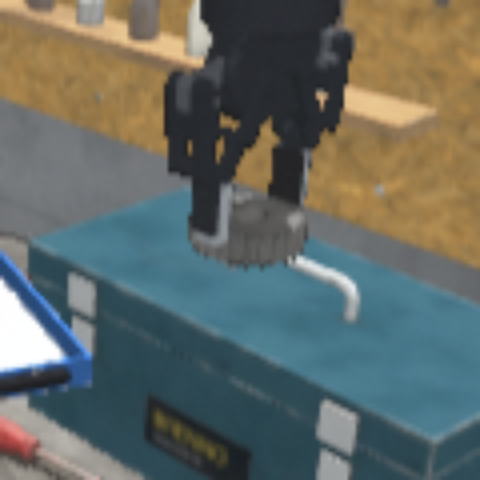

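Emit:
{"name": "move_arm", "arguments": {"deltas": [[0.001,0.03,0,8.5],[0.001,0.03,0,8.5],[0.001,0.036,0,8.5],[0.001,0.038,0,8.5],[0.001,0.038,0,8.5],[0.001,0.038,0,8.5],[0.001,0.038,0,8.5],[0.001,0.036,0,8.5],[0,0,-0.04,0],[0,0,-0.03,0]]}}

```text
clock: 6.3
eef_pos: [0.601, 0.2654, 0.2407]
eef_rot: [[-0.93, 0.368, -0.003], [0.368, 0.93, -0.001], [0.002, -0.002, -1.0]]
wrist_force: [0.3, 0.6, -4.1]
grip_width: 0.754
grip_force: 67.8
```

Run:
```python
from h import *
snap("d");s=read_state();print(s["eef_pos"],s["eef_rot"][:,1],s["wrist_force"],s["grip_width"])
```

```text
[0.59943374 0.26376169 0.23801591] [ 0.37011224  0.9289631  -0.00667036] [-0.13429668  0.49071013 -2.82867436] 0.7468947340506071
```

Emit:
{"name": "move_arm", "arguments": {"deltas": [[0.002,0,-0.02,0],[0,0,-0.014,0],[0,0,-0.006,0],[0,0,-0.002,0],[0,0,0,0]]}}

```text
clock: 6.9
eef_pos: [0.6042, 0.2639, 0.2029]
eef_rot: [[-0.929, 0.371, 0.001], [0.371, 0.929, 0.0], [-0.0, 0.0, -1.0]]
wrist_force: [0.9, 0.2, -2.4]
grip_width: 0.745
grip_force: 67.9
```

Emit:
{"name": "move_arm", "arguments": {"deltas": [[0,0,-0.003,0],[0,0,-0.003,0],[0,0,0,0]]}}

```text
clock: 7.2
eef_pos: [0.6039, 0.264, 0.196]
eef_rot: [[-0.929, 0.371, -0.0], [0.371, 0.929, -0.0], [0.0, -0.0, -1.0]]
wrist_force: [0.4, 0.0, -3.3]
grip_width: 0.745
grip_force: 67.9
```

Emit:
{"name": "move_arm", "arguments": {"deltas": [[0,0,-0.003,0],[0,0,0,0],[0,0,0,0]]}}

```text
clock: 7.5
eef_pos: [0.6042, 0.2641, 0.1936]
eef_rot: [[-0.929, 0.371, 0.001], [0.371, 0.929, 0.0], [-0.001, 0.0, -1.0]]
wrist_force: [1.1, 0.2, 0.6]
grip_width: 0.752
grip_force: 68.3
```

Emit:
{"name": "move_arm", "arguments": {"deltas": [[0,0,0,0],[0,0,0,0],[0,0,0,0],[0,0,0.02,0],[0,0,0.05,0],[0,0,0.05,0],[0,0,0.02,0],[-0.002,-0.04,0,-8],[-0.002,-0.04,0,-8],[-0.002,-0.04,0,-8]], "claw": 0}}

```text
clock: 8.5
eef_pos: [0.5978, 0.1431, 0.3333]
eef_rot: [[-0.694, 0.72, 0.0], [0.72, 0.694, -0.0], [-0.0, 0.0, -1.0]]
wrist_force: [0.7, -0.7, -0.6]
grip_width: 0.999
grip_force: 0.0
```

Emit:
{"name": "move_arm", "arguments": {"deltas": [[-0.002,-0.04,0,-8],[-0.002,-0.04,0,-8],[-0.002,-0.04,0,-8],[-0.002,-0.04,0,-8],[-0.002,-0.04,0,-8],[-0.002,-0.04,-0.01,-4],[0,0,-0.05,0],[0,0,-0.05,0],[0,0,-0.05,0],[0,0,-0.05,0]]}}

```text
clock: 9.5
eef_pos: [0.5857, -0.0962, 0.1217]
eef_rot: [[-0.004, 1.0, 0.001], [1.0, 0.004, -0.0], [-0.0, 0.001, -1.0]]
wrist_force: [0.7, 0.4, -0.9]
grip_width: 1.002
grip_force: 0.0
```

Run:
```python
from h import *
snap("e");s=read_state();print(s["eef_pos"],s["eef_rot"][:,1],s["wrist_force"])
for l,z in(("bearing_a_c",.008),("gear_a_c",.009)):
    for d in pinpoint("scene",l)[:4]:
        print(l,round(d["conf"],2),np.round(d["centre"]),atz("scene",d["centre"],z).round(3),atz("scene",d["centre"],z+.187).round(3))
a=cv2.imread("pics/e_scene.png")
cv2.imwrite("pics/e1.png",cv2.resize(a[140:330,190:400],None,fx=3,fy=3))
```

```text
[ 0.58223636 -0.09494173  0.11719235] [ 0.99993447  0.00384041 -0.01078431] [-1.36232691  0.64151104  0.58658662]
bearing_a_c 0.83 [284. 300.] [ 0.464 -0.033  0.008] [ 0.322 -0.159  0.195]
bearing_a_c 0.4 [304. 248.] [0.664 0.077 0.008] [ 0.465 -0.081  0.195]
gear_a_c 0.69 [251. 178.] [0.865 0.554 0.009] [0.609 0.259 0.196]
gear_a_c 0.32 [277. 226.] [0.686 0.216 0.009] [0.481 0.018 0.196]
```

View pics/e1.png

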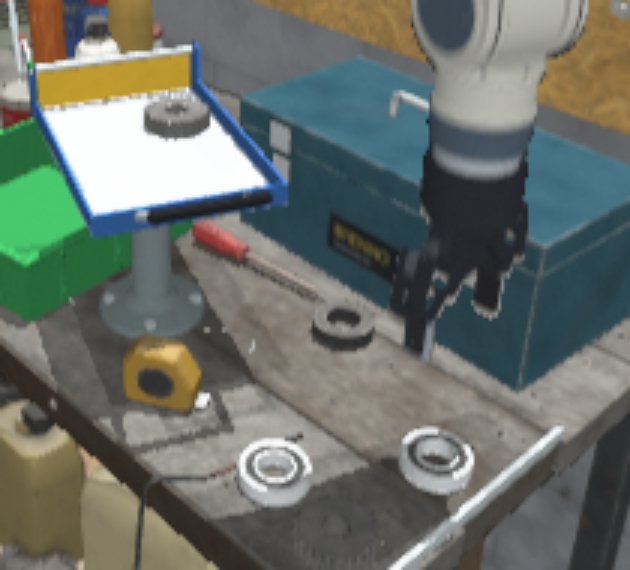

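Gear 1 lies well on the tray at crop (177,117). Bearing 1 sits unmoved at (437,461), below the gripper.

Emit:
{"name": "move_arm", "arguments": {"deltas": [[-0.003,-0.005,-0.04,0],[0,0,-0.04,0],[0,0,-0.024,0],[0,0,-0.006,0],[0,0,0,0],[0,0,0,0]]}}

```text
clock: 10.3
eef_pos: [0.5849, -0.1015, 0.0159]
eef_rot: [[-0.004, 1.0, 0.004], [1.0, 0.004, -0.001], [-0.001, 0.004, -1.0]]
wrist_force: [-0.5, -0.2, 1.0]
grip_width: 1.003
grip_force: 0.0
```

Emit:
{"name": "move_arm", "arguments": {"deltas": [[0,0,0,0],[0,0,0,0],[0,0,0,0],[0,0,0,0],[0,0,0,0]], "claw": 130}}

```text
clock: 10.8
eef_pos: [0.5832, -0.1011, 0.0143]
eef_rot: [[-0.004, 1.0, 0.001], [1.0, 0.004, -0.001], [-0.001, 0.001, -1.0]]
wrist_force: [-2.3, 0.4, 8.0]
grip_width: 0.492
grip_force: 4.3
```

Emit:
{"name": "move_arm", "arguments": {"deltas": [[0,0,0.02,0],[0,0,0.06,0],[0,0,0,0],[0,0,0,0],[0,0,0,0],[0,0,0,0]], "claw": 0}}

```text
clock: 11.4
eef_pos: [0.5823, -0.1008, 0.082]
eef_rot: [[-0.004, 1.0, -0.002], [1.0, 0.004, 0.001], [0.001, -0.002, -1.0]]
wrist_force: [0.5, -0.5, 0.8]
grip_width: 1.003
grip_force: 0.0
```

Run:
```python
from h import *
snap("f");s=read_state();print(s["eef_pos"],s["wrist_force"])
for d in pinpoint("scene","bearing_a_c")[:4]:
        print(round(d["conf"],2),np.round(d["centre"]),atz("scene",d["centre"],.008).round(3))
a=cv2.imread("pics/f_scene.png")
cv2.imwrite("pics/f1.png",cv2.resize(a[230:350,240:400],None,fx=4,fy=4))
```

```text
[ 0.58252968 -0.10085336  0.08217235] [ 0.21896856  0.66187278 -0.05302326]
0.67 [281. 300.] [ 0.46  -0.025  0.008]
```

View pics/f1.png

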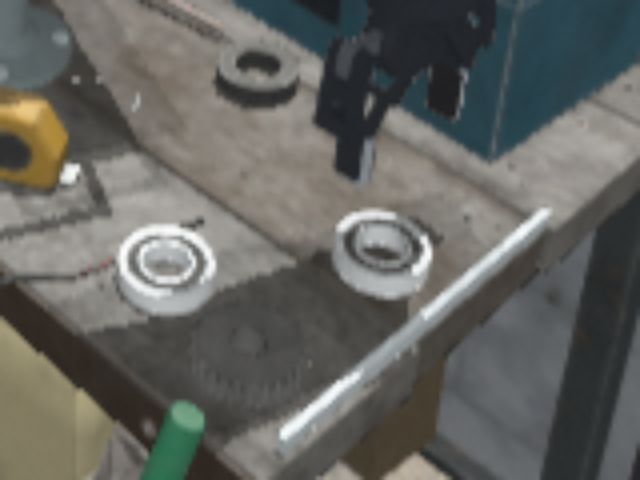

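Bearing 1 has not moved, at crop (382,250). The fingers closed over its top, so I need to go lower.

Emit:
{"name": "move_arm", "arguments": {"deltas": [[-0.002,0,-0.04,0],[0,0,-0.03,0],[0,0,-0.01,0],[0,0,0,0],[0,0,0,0],[0,0,0,0]]}}

```text
clock: 12.15
eef_pos: [0.582, -0.1013, 0.0047]
eef_rot: [[-0.004, 1.0, 0.002], [1.0, 0.004, -0.001], [-0.001, 0.002, -1.0]]
wrist_force: [0.6, -0.4, 0.1]
grip_width: 1.001
grip_force: 0.0
```

Emit:
{"name": "move_arm", "arguments": {"deltas": [[0,0,0,0],[0,0,0,0],[0,0,0,0],[0,0,0,0],[0,0,0,0]], "claw": 130}}

```text
clock: 12.65
eef_pos: [0.5815, -0.1011, 0.0048]
eef_rot: [[-0.004, 1.0, 0.002], [1.0, 0.004, -0.001], [-0.001, 0.002, -1.0]]
wrist_force: [-2.3, 1.9, 10.1]
grip_width: 0.679
grip_force: 61.7
```

Emit:
{"name": "move_arm", "arguments": {"deltas": [[0,0,0.02,0],[0,0,0.04,0],[0,0,0.05,0],[0,0,0.05,0],[0,0,0.05,0],[0,0,0.05,0],[0,0.02,0.04,0],[-0.005,0.038,0,8],[-0.005,0.038,0,8],[-0.005,0.038,0,8]]}}

```text
clock: 13.65
eef_pos: [0.5656, 0.0341, 0.3037]
eef_rot: [[-0.415, 0.91, 0.001], [0.91, 0.415, -0.0], [-0.0, 0.001, -1.0]]
wrist_force: [0.0, -0.1, -1.0]
grip_width: 0.676
grip_force: 65.0
```

Emit:
{"name": "move_arm", "arguments": {"deltas": [[-0.006,0.038,0,8],[-0.006,0.038,0,8],[-0.006,0.038,0,8],[-0.006,0.038,0,8],[-0.006,0.038,0,8],[-0.006,0.038,0,4],[-0.006,0.035,0,0],[0,0,-0.04,0],[0,0,0,0],[0,0,0,0]]}}

```text
clock: 14.65
eef_pos: [0.5237, 0.2956, 0.2635]
eef_rot: [[-0.929, 0.371, -0.001], [0.371, 0.929, -0.001], [0.001, -0.001, -1.0]]
wrist_force: [0.2, -0.1, -1.1]
grip_width: 0.679
grip_force: 65.5
```

Run:
```python
from h import *
s=read_state();print(s["eef_pos"],s["eef_rot"][:,1],s["wrist_force"],s["grip_width"],s["grip_force"])
```

```text
[0.52367056 0.29561067 0.26351319] [ 0.37091774  0.928665   -0.00116234] [ 0.18679389 -0.06085285 -1.05729004] 0.6786969379867244 65.45314226299524
```

Emit:
{"name": "move_arm", "arguments": {"deltas": [[0,0,-0.03,0],[0,0,-0.025,0],[0,0,-0.01,0],[0,0,-0.005,0],[0,0,0,0],[0,0,-0.002,0],[0,0,0,0]]}}

```text
clock: 15.35
eef_pos: [0.5244, 0.2961, 0.1921]
eef_rot: [[-0.929, 0.371, 0.001], [0.371, 0.929, 0.0], [-0.001, 0.001, -1.0]]
wrist_force: [-0.8, 0.1, -1.6]
grip_width: 0.674
grip_force: 65.4
```

Emit:
{"name": "move_arm", "arguments": {"deltas": [[0,0,0,0],[0,0,0,0],[0,0,0,0],[0,0,0.02,0],[0,0,0.05,0],[0,0,0.05,0],[-0.006,-0.03,0.02,-7],[-0.006,-0.035,0,-7],[-0.006,-0.035,0,-7],[-0.006,-0.035,0,-7]], "claw": 0}}

```text
clock: 16.35
eef_pos: [0.4996, 0.1599, 0.3315]
eef_rot: [[-0.643, 0.766, 0.001], [0.766, 0.643, 0.0], [-0.001, 0.001, -1.0]]
wrist_force: [-0.1, -0.8, 0.4]
grip_width: 1.001
grip_force: 0.0
```

Emit:
{"name": "move_arm", "arguments": {"deltas": [[-0.006,-0.035,0,-7],[-0.006,-0.035,0,-7],[-0.006,-0.035,0,-7],[-0.006,-0.035,0,-7],[-0.006,-0.04,0,-7],[-0.002,0,-0.05,-5],[0,0,-0.05,0],[0,0,-0.05,0],[0,0,0,0],[0,0,0,0]]}}

```text
clock: 17.35
eef_pos: [0.4684, -0.019, 0.1826]
eef_rot: [[-0.004, 1.0, -0.0], [1.0, 0.004, -0.0], [-0.0, -0.0, -1.0]]
wrist_force: [0.2, 0.4, 0.6]
grip_width: 0.997
grip_force: 0.0
```

Run:
```python
from h import *
snap("g");s=read_state();print(s["eef_pos"],s["eef_rot"][:,1])
for d in pinpoint("scene","bearing_a_c")[:4]:
        print(round(d["conf"],2),np.round(d["centre"]),atz("scene",d["centre"],.008).round(3))
a=cv2.imread("pics/g_scene.png")
cv2.imwrite("pics/g1.png",cv2.resize(a[140:330,190:400],None,fx=3,fy=3))
```

```text
[ 0.46986194 -0.01928025  0.18421763] [0.99998071 0.00439572 0.00438911]
0.79 [281. 297.] [ 0.465 -0.02   0.008]
0.46 [261. 208.] [0.732 0.344 0.008]
```

View pics/g1.png

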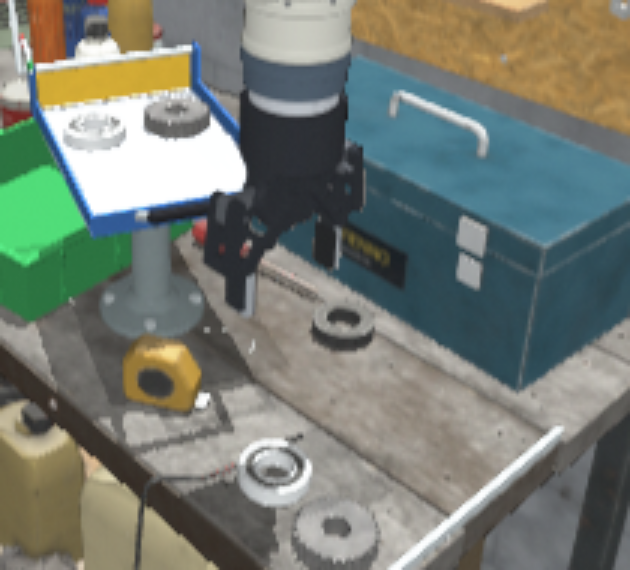

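Bearing 1 and gear 1 are side by side on the tray. Bearing 2 at (275,470) and gear 2 at (336,535) have not moved.

Emit:
{"name": "move_arm", "arguments": {"deltas": [[-0.001,0,-0.05,0],[0,0,-0.05,0],[0,0,-0.04,0],[0,0,-0.03,0],[0,0,-0.01,0],[0,0,0,0],[0,0,0,0]]}}

```text
clock: 18.2
eef_pos: [0.4686, -0.0193, 0.003]
eef_rot: [[-0.004, 1.0, 0.003], [1.0, 0.004, -0.001], [-0.001, 0.003, -1.0]]
wrist_force: [0.3, 0.9, 0.2]
grip_width: 1.003
grip_force: 0.0
```

Emit:
{"name": "move_arm", "arguments": {"deltas": [[0,0,0,0],[0,0,0,0],[0,0,0,0],[0,0,0,0],[0,0,0,0]], "claw": 130}}

```text
clock: 18.7
eef_pos: [0.468, -0.0192, 0.0032]
eef_rot: [[-0.004, 1.0, 0.003], [1.0, 0.004, -0.001], [-0.001, 0.003, -1.0]]
wrist_force: [-2.4, 0.6, 15.4]
grip_width: 0.677
grip_force: 60.6
```

Emit:
{"name": "move_arm", "arguments": {"deltas": [[0,0,0.02,0],[0,0,0.04,0],[0,0,0.05,0],[0,0,0.05,0],[0,0,0.05,0],[0,0,0.05,0],[0,0,0.04,8],[0.002,0.024,0,8],[0.002,0.028,0,8],[0.002,0.028,0,8]]}}

```text
clock: 19.7
eef_pos: [0.4727, 0.0617, 0.3022]
eef_rot: [[-0.537, 0.843, 0.001], [0.843, 0.537, -0.0], [-0.001, 0.001, -1.0]]
wrist_force: [0.6, -0.1, -2.7]
grip_width: 0.673
grip_force: 66.0
```

Emit:
{"name": "move_arm", "arguments": {"deltas": [[0.002,0.028,0,8],[0.002,0.028,0,8],[0.002,0.028,0,8],[0.003,0.028,0,8],[0.003,0.03,0,4],[0,0,-0.05,0],[0,0,-0.04,0],[0,0,0,0],[0,0,0,0]]}}

```text
clock: 20.6
eef_pos: [0.485, 0.203, 0.2125]
eef_rot: [[-0.929, 0.371, -0.0], [0.371, 0.929, -0.0], [0.0, -0.0, -1.0]]
wrist_force: [0.4, -0.2, -2.0]
grip_width: 0.673
grip_force: 66.1
```

Lower to about 0.191 and release.

Emit:
{"name": "move_arm", "arguments": {"deltas": [[0.001,0,-0.01,0],[0,0,-0.007,0],[0,0,-0.003,0],[0,0,0,0],[0,0,-0.001,0],[0,0,0,0]]}}

```text
clock: 21.2
eef_pos: [0.4862, 0.203, 0.1907]
eef_rot: [[-0.929, 0.371, 0.001], [0.371, 0.929, 0.0], [-0.001, 0.0, -1.0]]
wrist_force: [-0.7, -1.1, -0.5]
grip_width: 0.672
grip_force: 66.3
```

Emit:
{"name": "move_arm", "arguments": {"deltas": [[0,0,0,0],[0,0,0,0],[0,0,0,0],[0,0,0.02,0],[0,0,0.05,0],[0,0,0.05,0],[-0.003,-0.03,0,-8],[-0.003,-0.035,0,-8],[-0.003,-0.035,0,-8],[-0.003,-0.035,0,-8]], "claw": 0}}

```text
clock: 22.2
eef_pos: [0.4737, 0.0669, 0.3105]
eef_rot: [[-0.587, 0.81, 0.001], [0.81, 0.587, -0.0], [-0.0, 0.0, -1.0]]
wrist_force: [0.1, 0.4, 0.0]
grip_width: 0.997
grip_force: 0.0
```

Emit:
{"name": "move_arm", "arguments": {"deltas": [[-0.003,-0.035,0,-8],[-0.003,-0.035,0,-8],[-0.003,-0.035,0,-8],[-0.003,-0.035,0,-8],[-0.003,-0.027,0,-4],[-0.003,0,-0.05,0],[0,0,-0.05,0],[0,0,-0.03,0],[0,0,0,0],[0,0,0,0]]}}

```text
clock: 23.2
eef_pos: [0.4563, -0.0991, 0.1813]
eef_rot: [[-0.004, 1.0, 0.0], [1.0, 0.004, -0.0], [-0.0, 0.0, -1.0]]
wrist_force: [0.4, 0.4, 0.6]
grip_width: 1.0
grip_force: 0.0
```

Run:
```python
from h import *
snap("i");s=read_state();print(s["eef_pos"],s["eef_rot"][:,1])
for d in pinpoint("scene","gear_a_c")[:4]:
        print(round(d["conf"],2),np.round(d["centre"]),atz("scene",d["centre"],.009).round(3))
a=cv2.imread("pics/i_scene.png")
cv2.imwrite("pics/i1.png",cv2.resize(a[140:340,190:400],None,fx=2.9,fy=2.9))
```

```text
[ 0.45712413 -0.09932841  0.18233885] [0.99998688 0.00427101 0.00282936]
0.84 [249. 180.] [0.849 0.546 0.009]
```

View pics/i1.png

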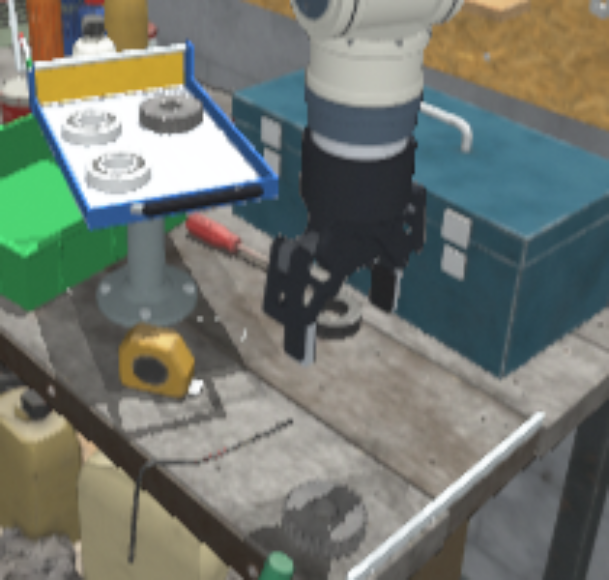

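Three parts are on the tray. Gear 2 is unmoved in the shade at crop (325,510).

Emit:
{"name": "move_arm", "arguments": {"deltas": [[-0.001,0,-0.05,0],[0,0,-0.05,0],[0,0,-0.04,0],[0,0,-0.028,0],[0,0,-0.01,0],[0,0,0,0],[0,0,0,0]]}}

```text
clock: 24.05
eef_pos: [0.4563, -0.0995, 0.0039]
eef_rot: [[-0.004, 1.0, 0.002], [1.0, 0.004, -0.001], [-0.001, 0.002, -1.0]]
wrist_force: [-0.2, -0.2, 0.4]
grip_width: 0.998
grip_force: 0.0
```

Emit:
{"name": "move_arm", "arguments": {"deltas": [[0,0,0,0],[0,0,0,0],[0,0,0,0],[0,0,0,0],[0,0,0,0]], "claw": 130}}

```text
clock: 24.55
eef_pos: [0.4559, -0.0994, 0.0044]
eef_rot: [[-0.004, 1.0, 0.003], [1.0, 0.004, -0.001], [-0.001, 0.003, -1.0]]
wrist_force: [-3.9, 1.0, 15.1]
grip_width: 0.75
grip_force: 62.0
```

Emit:
{"name": "move_arm", "arguments": {"deltas": [[0,0,0.02,0],[0,0,0.04,0],[0,0,0.05,0],[0,0,0.05,0],[0,0,0.05,0],[0,0,0.05,0],[0,0,0.04,8],[0.013,0.033,0,8],[0.013,0.033,0,8],[0.013,0.033,0,8]]}}

```text
clock: 25.55
eef_pos: [0.494, 0.001, 0.3034]
eef_rot: [[-0.537, 0.843, 0.002], [0.843, 0.537, -0.0], [-0.001, 0.001, -1.0]]
wrist_force: [1.4, -1.2, -4.0]
grip_width: 0.751
grip_force: 69.5
```

Emit:
{"name": "move_arm", "arguments": {"deltas": [[0.013,0.033,0,8],[0.014,0.034,0,8],[0.014,0.035,0,8],[0.014,0.035,0,8],[0.014,0.035,0,4],[0,0,-0.05,0],[0,0,-0.04,0],[0,0,0,0],[0,0,0,0]]}}

```text
clock: 26.45
eef_pos: [0.5629, 0.172, 0.2136]
eef_rot: [[-0.929, 0.371, -0.0], [0.371, 0.929, -0.0], [0.0, -0.0, -1.0]]
wrist_force: [0.4, 0.5, -2.4]
grip_width: 0.747
grip_force: 69.5
```

Emit:
{"name": "move_arm", "arguments": {"deltas": [[0.001,0,-0.01,0],[0,0,-0.008,0],[0,0,-0.003,0],[0,0,0,0],[0,0,-0.001,0],[0,0,0,0]]}}

```text
clock: 27.05
eef_pos: [0.5643, 0.172, 0.1916]
eef_rot: [[-0.929, 0.371, 0.002], [0.371, 0.929, 0.0], [-0.002, 0.001, -1.0]]
wrist_force: [-1.1, -0.7, 4.6]
grip_width: 0.748
grip_force: 70.5
```

Emit:
{"name": "move_arm", "arguments": {"deltas": [[0,0,0,0],[0,0,0,0],[0,0,0,0],[0,0,0.02,0],[0,0,0.05,0],[0,0,0.05,0],[0,-0.04,0.03,0],[0,-0.05,0,0],[0,-0.05,0,0],[0,0,0,0]], "claw": 0}}

```text
clock: 28.05
eef_pos: [0.5642, 0.0271, 0.3404]
eef_rot: [[-0.927, 0.376, 0.0], [0.376, 0.927, -0.001], [-0.001, -0.001, -1.0]]
wrist_force: [0.4, -0.4, -0.3]
grip_width: 0.994
grip_force: 0.0
```

Run:
```python
from h import *
snap("j");s=read_state();print(s["eef_pos"],s["eef_rot"][:,1])
a=cv2.imread("pics/j_scene.png");b=cv2.imread("pics/j_top.png")
cv2.imwrite("pics/j1.png",np.hstack([cv2.resize(a[130:260,170:310],(560,520)),cv2.resize(b[130:270,150:210],(223,520))]))
for l,z in(("tray_handle",.222),("tray_floor",.187),("gate_rod",.235)):
  for c in("scene","top"):
    for d in pinpoint(c,l)[:1]: print(l,c,round(d["conf"],2),atz(c,d["centre"],z).round(3))
```

```text
[0.56407838 0.03082045 0.34030208] [3.73336909e-01 9.27695809e-01 1.96169444e-04]
tray_handle scene 0.71 [0.478 0.076 0.222]
tray_handle top 0.7 [0.474 0.077 0.222]
tray_floor scene 0.76 [0.537 0.235 0.187]
tray_floor top 0.73 [0.553 0.249 0.187]
gate_rod scene 0.59 [0.601 0.354 0.235]
gate_rod top 0.77 [0.592 0.356 0.235]
```

View pics/j1.png

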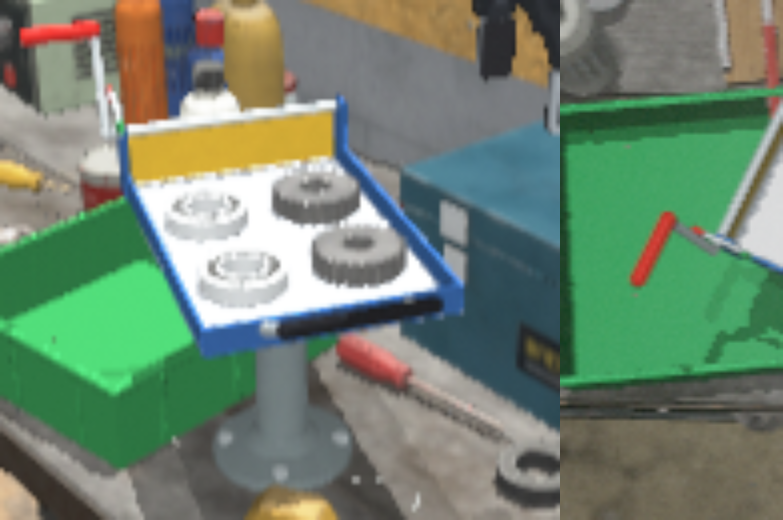

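All four parts lie flat on the tray behind the shut gate, with the lever leaning forward. Next I take the handle.

Emit:
{"name": "move_arm", "arguments": {"deltas": [[-0.029,0.015,0,-0.5],[-0.029,0.015,0,0],[-0.029,0.016,0,0],[0,0,-0.04,0],[0,0,-0.04,0],[0,0,0,0],[0,0,0,0]], "claw": 130, "force": 60}}

```text
clock: 29.15
eef_pos: [0.477, 0.0785, 0.2613]
eef_rot: [[-0.926, 0.378, -0.0], [0.378, 0.926, 0.0], [0.0, -0.0, -1.0]]
wrist_force: [0.8, -0.3, 0.1]
grip_width: 0.486
grip_force: 0.0
```

Run:
```python
from h import *
snap("k");s=read_state();print(s["eef_pos"],s["eef_rot"][:,1],s["grip_width"])
a=cv2.imread("pics/k_scene.png")
cv2.imwrite("pics/k1.png",cv2.resize(a[130:250,190:330],None,fx=4,fy=4))
```

```text
[0.47817131 0.07821074 0.26249455] [0.37850942 0.92559679 0.0010938 ] 0.489050424771318
```

View pics/k1.png

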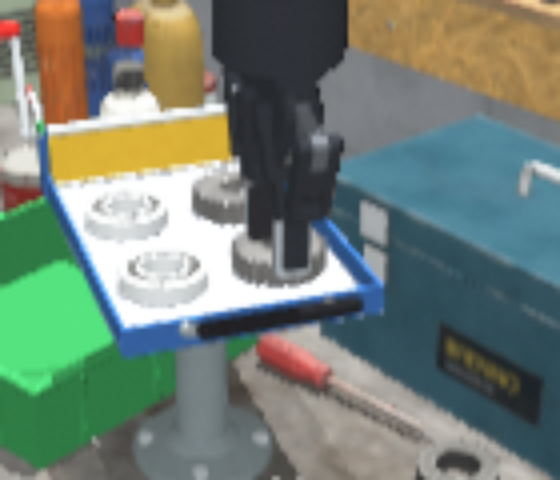

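The gripper is above the handle line, with its fingertips near (280,265) and the bar at (280,315). Descending should straddle the bar.

Emit:
{"name": "move_arm", "arguments": {"deltas": [[0,-0.001,-0.03,0],[0,0,-0.02,0],[0,0,-0.004,0],[0,0,0,0]]}}

```text
clock: 29.65
eef_pos: [0.4777, 0.077, 0.2074]
eef_rot: [[-0.925, 0.379, 0.001], [0.379, 0.925, -0.0], [-0.001, 0.0, -1.0]]
wrist_force: [-0.3, 0.9, 0.1]
grip_width: 0.49
grip_force: 0.0
```

Emit:
{"name": "move_arm", "arguments": {"deltas": [[0,0,0,0],[0,0,0,0],[0,0,0,0],[0,0,0,0],[0,0,0,0]], "claw": 255}}

```text
clock: 30.15
eef_pos: [0.4764, 0.0733, 0.208]
eef_rot: [[-0.924, 0.381, -0.0], [0.381, 0.924, -0.008], [-0.003, -0.008, -1.0]]
wrist_force: [-8.3, -23.0, 8.8]
grip_width: 0.115
grip_force: 58.5
```

Run:
```python
from h import *
s=read_state();print(s["eef_pos"],s["eef_rot"][:,1],s["wrist_force"],s["grip_width"],s["grip_force"])
```

```text
[0.47640825 0.07334001 0.20799201] [ 0.3813338   0.92440461 -0.00778711] [ -8.30262418 -23.01525104   8.81017792] 0.11470707199132746 58.54797542095184
```

Emit:
{"name": "move_arm", "arguments": {"deltas": [[-0.001,-0.003,0,0],[-0.001,-0.002,0,0],[0,0,0,0]], "force": 80}}

```text
clock: 30.45
eef_pos: [0.4763, 0.073, 0.2079]
eef_rot: [[-0.926, 0.379, 0.004], [0.379, 0.926, 0.003], [-0.003, 0.004, -1.0]]
wrist_force: [2.8, 6.5, 4.3]
grip_width: 0.112
grip_force: 78.5
```

Emit:
{"name": "move_arm", "arguments": {"deltas": [[0.006,-0.002,0,2],[0.006,-0.0025,0,2],[0.006,-0.0018,0,2],[0.006,-0.0018,0,2],[0.006,-0.0014,0,2],[0.0063,-0.0014,0,2],[0.006,-0.001,0,2],[0.0064,-0.001,0,2],[0,0,0,0]]}}

```text
clock: 31.35
eef_pos: [0.5256, 0.0603, 0.2079]
eef_rot: [[-0.994, 0.107, 0.004], [0.107, 0.994, 0.003], [-0.004, 0.003, -1.0]]
wrist_force: [2.8, 7.6, 5.5]
grip_width: 0.107
grip_force: 78.6
```

Run:
```python
from h import *
snap("l");s=read_state();print(s["eef_pos"],s["eef_rot"][:,1],s["wrist_force"],s["ft_torque"],s["grip_width"],s["grip_force"])
for c in("scene","top"):
    for d in pinpoint(c,"gate_rod")[:1]: print(c,round(d["conf"],2),atz(c,d["centre"],.235).round(3))
```

```text
[0.52535651 0.06031764 0.20791158] [0.10808385 0.9941375  0.00291823] [2.92263624 5.76695455 4.55871199] [ 1.31017526 -0.68023389 -0.04345789] 0.10673588447002692 78.63193273544312
scene 0.81 [0.547 0.345 0.235]
top 0.91 [0.553 0.362 0.235]
```

Emit:
{"name": "move_arm", "arguments": {"deltas": [[0.0065,-0.0006,0,2],[0.0065,-0.0004,0,2],[0.0065,-0.0001,0,2],[0.002,0,0,0.8],[0,0,0,0],[0,0,0,0]]}}

```text
clock: 32.15
eef_pos: [0.5465, 0.0592, 0.2079]
eef_rot: [[-1.0, -0.01, 0.004], [-0.01, 1.0, 0.002], [-0.004, 0.002, -1.0]]
wrist_force: [2.5, 6.2, 4.6]
grip_width: 0.104
grip_force: 78.6
```

Run:
```python
from h import *
snap("m");s=read_state();print(s["eef_pos"],s["eef_rot"][:,1],s["wrist_force"],s["grip_width"])
a=cv2.imread("pics/m_scene.png");b=cv2.imread("pics/m_top.png")
cv2.imwrite("pics/m1.png",np.hstack([cv2.resize(a[120:260,130:300],(486,400)),cv2.resize(b[130:250,130:220],(300,400))]))
for l,z in(("crate_in",.005),("gate_rod",.235)):
  for c in("scene","top"):
    for d in pinpoint(c,l)[:1]: print(l,c,round(d["conf"],2),atz(c,d["centre"],z).round(3))
```

```text
[0.54651566 0.05918336 0.2079062 ] [-0.01031477  0.99994448  0.00215551] [2.66228484 6.47315914 4.75842538] 0.10980418852481641
crate_in scene 0.78 [0.543 0.439 0.005]
crate_in top 0.89 [0.551 0.443 0.005]
gate_rod scene 0.7 [0.547 0.353 0.235]
gate_rod top 0.7 [0.544 0.373 0.235]
```

View pics/m1.png

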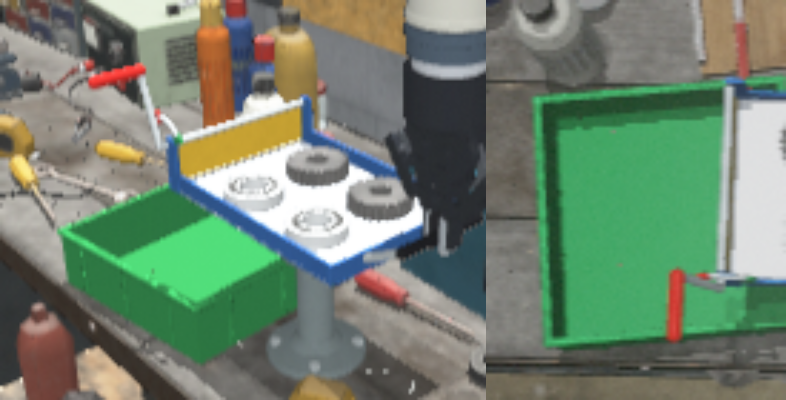

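Emit:
{"name": "move_arm", "arguments": {"deltas": [[0,0.0005,0.0017,0],[0,0.001,0.0034,0],[0,0.001,0.0035,0],[0,0.001,0.0035,0],[0,0.001,0.0035,0],[0,0.0012,0.0034,0],[0,0.0013,0.0034,0],[0,0.0013,0.0034,0],[0,0.0013,0.0034,0],[0,0.0014,0.0033,0]]}}

```text
clock: 33.45
eef_pos: [0.5451, 0.0689, 0.2391]
eef_rot: [[-1.0, -0.009, -0.0], [-0.009, 1.0, -0.0], [0.0, -0.0, -1.0]]
wrist_force: [1.7, 0.8, -11.1]
grip_width: 0.111
grip_force: 77.8
```

Emit:
{"name": "move_arm", "arguments": {"deltas": [[0,0.0015,0.0033,0],[0,0.0015,0.0033,0],[0,0.0016,0.0033,0],[0,0.0016,0.0032,0],[0,0.0016,0.0032,0],[0,0.0017,0.0032,0],[0,0.0018,0.0031,0],[0,0.0018,0.0031,0],[0,0.0019,0.0031,0],[0,0.0019,0.003,0]]}}

```text
clock: 34.45
eef_pos: [0.5454, 0.085, 0.2713]
eef_rot: [[-1.0, -0.008, 0.001], [-0.008, 1.0, -0.002], [-0.001, -0.002, -1.0]]
wrist_force: [1.6, -6.6, -6.9]
grip_width: 0.104
grip_force: 77.9
```

Emit:
{"name": "move_arm", "arguments": {"deltas": [[0,0.002,0.003,0],[0,0.002,0.003,0],[0,0.0021,0.0029,0],[0,0.0022,0.0028,0],[0,0.0022,0.0028,0],[0,0.0022,0.0028,0],[0,0.0022,0.0028,0],[0,0.0022,0.0027,0],[0,0,0,0],[0,0,0,0]]}}

```text
clock: 35.45
eef_pos: [0.5457, 0.1021, 0.2958]
eef_rot: [[-1.0, -0.008, 0.004], [-0.008, 1.0, -0.002], [-0.004, -0.002, -1.0]]
wrist_force: [-0.6, -7.6, 4.7]
grip_width: 0.109
grip_force: 78.7
```

Run:
```python
from h import *
s=read_state();print(s["eef_pos"],s["eef_rot"][:,1],s["wrist_force"],s["grip_width"],s["grip_force"])
```

```text
[0.54566952 0.1020615  0.29575369] [-0.00826679  0.99996399 -0.00191556] [-0.60176747 -7.62944659  4.68279769] 0.1093101852301919 78.74843716621399
```

Emit:
{"name": "move_arm", "arguments": {"deltas": [[0,0.002,0.0024,0],[0,0.0022,0.0022,0],[0,0.002,0.0016,0],[0,0,0,0],[0,0,0,0]]}}

```text
clock: 35.95
eef_pos: [0.5457, 0.1076, 0.3021]
eef_rot: [[-1.0, -0.008, 0.004], [-0.008, 1.0, -0.003], [-0.004, -0.003, -1.0]]
wrist_force: [-0.0, -10.3, 5.9]
grip_width: 0.106
grip_force: 78.9
```

Run:
```python
from h import *
snap("n");s=read_state();print(s["eef_pos"],s["wrist_force"],s["grip_width"])
a=cv2.imread("pics/n_scene.png");b=cv2.imread("pics/n_top.png")
cv2.imwrite("pics/n1.png",np.hstack([cv2.resize(a[120:260,130:300],(486,400)),cv2.resize(b[130:250,130:220],(300,400))]))
for l in("tray_handle","gate_rod","lever_grip"):
  for c in("scene","top"):
    for d in pinpoint(c,l)[:1]: print(l,c,round(d["conf"],2),np.round(d["centre"],1))
# predicted at 30 deg
c,q=np.cos(np.pi/6),np.sin(np.pi/6); H=np.array([.5454,.2592,.175])
P=lambda x,y,z:H+np.array([-y,x*c+z*q,z*c-x*q])
g=P(.104,0,.060); l=P(.104+.08*np.sin(np.radians(20)),.126,.060+.08*np.cos(np.radians(20)))
for n,X in(("handle",P(-.2,0,.047)),("rod",g),("lever",l)):print(n,X.round(3),proj("scene",X).round(1),proj("top",X).round(1))
```

```text
[0.54572213 0.10759659 0.30210587] [ 0.15374398 -9.7755453   5.68641999] 0.10408752933299592
tray_handle scene 0.75 [271.5 161.4]
tray_handle top 0.74 [288.4 182.2]
gate_rod scene 0.91 [212.2 179.8]
gate_rod top 0.59 [198.7 187.2]
lever_grip scene 0.92 [167.1 167.7]
lever_grip top 0.89 [174.9 219.4]
handle [0.545 0.109 0.316] [270.6 161.8] [288.2 180.4]
rod [0.545 0.379 0.175] [211.2 177.9] [199.3 187.5]
lever [0.419 0.441 0.226] [164.5 168. ] [174.4 225.3]
```

View pics/n1.png

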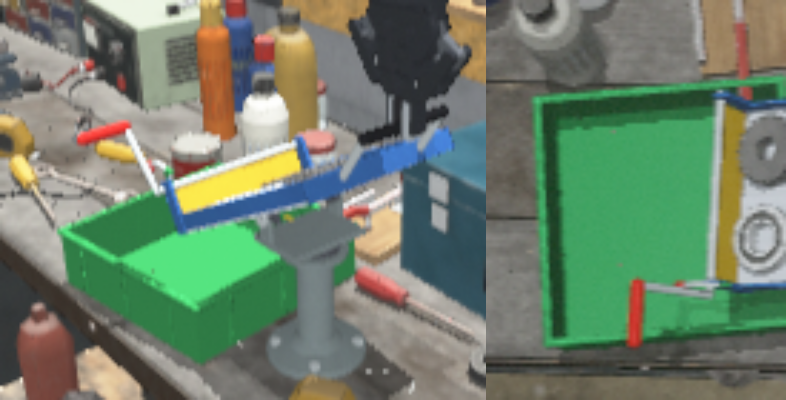

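Both pictures fit 30° well: the handle, rod and lever match prediction. The parts rest against the shut gate and the lever is at the red notch. I let go of the handle and move to the lever.

Emit:
{"name": "move_arm", "arguments": {"deltas": [[0,0.001,0,0],[0,0,0,0],[0,0,0,0],[0,0,0.02,0],[0,0,0.04,0],[0,0,0.04,0],[-0.02,0.04,0,0],[-0.02,0.04,0,0],[-0.02,0.04,0,0],[-0.02,0.04,0,0]], "claw": 130}}

```text
clock: 37.35
eef_pos: [0.4641, 0.2718, 0.4]
eef_rot: [[-1.0, -0.009, 0.0], [-0.009, 1.0, 0.001], [-0.0, 0.001, -1.0]]
wrist_force: [1.2, 0.3, -0.2]
grip_width: 0.49
grip_force: 0.0
```

Emit:
{"name": "move_arm", "arguments": {"deltas": [[-0.02,0.05,0,0],[-0.02,0.05,0,0],[-0.014,0.05,0,0],[0,0.022,0,0],[0,0,-0.05,0],[0,0,-0.05,0],[0,0,-0.02,0],[0,0,0,0],[0,0,0,0]]}}

```text
clock: 38.25
eef_pos: [0.4147, 0.4335, 0.2808]
eef_rot: [[-1.0, -0.01, 0.001], [-0.01, 1.0, 0.001], [-0.001, 0.001, -1.0]]
wrist_force: [-0.9, -0.3, 0.1]
grip_width: 0.489
grip_force: 0.0
```

Run:
```python
from h import *
snap("o");s=read_state();print(s["eef_pos"],s["eef_rot"][:,1],s["wrist_force"])
a=cv2.imread("pics/o_scene.png")
cv2.imwrite("pics/o1.png",cv2.resize(a[90:260,120:310],None,fx=3,fy=3))
```

```text
[0.41519597 0.43371656 0.28179723] [-0.00933419  0.99995417  0.00212752] [-0.36795459 -0.54041595  0.12061644]
```

View pics/o1.png

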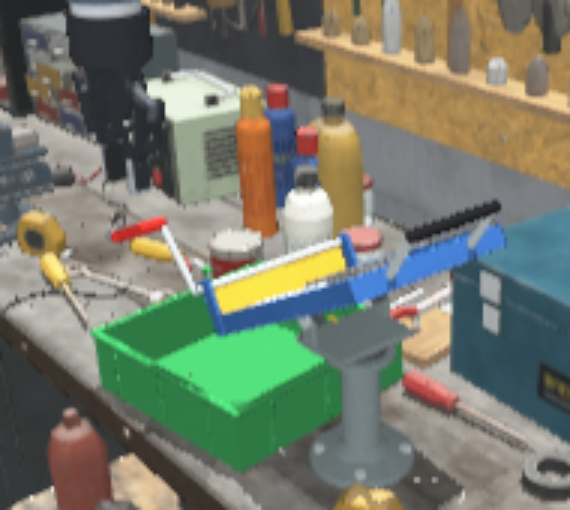

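The tray stayed at its tilt and the lever grip is at (140,230), below the open fingers. Descend and grip it gently.

Emit:
{"name": "move_arm", "arguments": {"deltas": [[-0.003,0.007,-0.02,0],[0,0,-0.03,0],[0,0,-0.02,0],[0,0,0,0],[0,0,0,0]]}}

```text
clock: 38.85
eef_pos: [0.4122, 0.4406, 0.2114]
eef_rot: [[-1.0, -0.009, 0.002], [-0.009, 1.0, 0.001], [-0.002, 0.001, -1.0]]
wrist_force: [1.0, 0.1, 1.0]
grip_width: 0.486
grip_force: 0.0
```

Emit:
{"name": "move_arm", "arguments": {"deltas": [[0,0,0,0],[0,0,0,0],[0,0,0,0],[0,0,0,0],[0,0,0,0]], "claw": 255, "force": 20}}

```text
clock: 39.35
eef_pos: [0.4127, 0.439, 0.2107]
eef_rot: [[-1.0, -0.008, 0.002], [-0.008, 1.0, -0.002], [-0.002, -0.002, -1.0]]
wrist_force: [2.9, -7.1, 1.1]
grip_width: 0.147
grip_force: 19.9
```

Emit:
{"name": "move_arm", "arguments": {"deltas": [[0,-0.01,0.01,0],[0,-0.0115,0.008,0],[0,-0.0125,0.006,0],[0,-0.0135,0.0035,0],[0,-0.014,0.001,0],[0,-0.014,-0.001,0],[0,-0.0135,-0.0035,0],[0,-0.0125,-0.006,0],[0,-0.001,-0.001,0],[0,0,0,0]]}}

```text
clock: 40.35
eef_pos: [0.411, 0.3372, 0.2291]
eef_rot: [[-1.0, -0.009, 0.002], [-0.009, 1.0, 0.003], [-0.002, 0.003, -1.0]]
wrist_force: [-7.0, 1.3, 9.3]
grip_width: 0.142
grip_force: 20.1
```

Run:
```python
from h import *
s=read_state();print(s["eef_pos"],s["wrist_force"],s["grip_width"],s["grip_force"])
snap("p");
a=cv2.imread("pics/p_scene.png");b=cv2.imread("pics/p_top.png")
cv2.imwrite("pics/p1.png",np.hstack([cv2.resize(a[120:260,130:300],(486,400)),cv2.resize(b[130:250,130:220],(300,400))]))
```

```text
[0.41102316 0.33723772 0.22910257] [-6.98685214  1.32435874  9.28827871] 0.1420290633646687 20.129696130752563
```

View pics/p1.png

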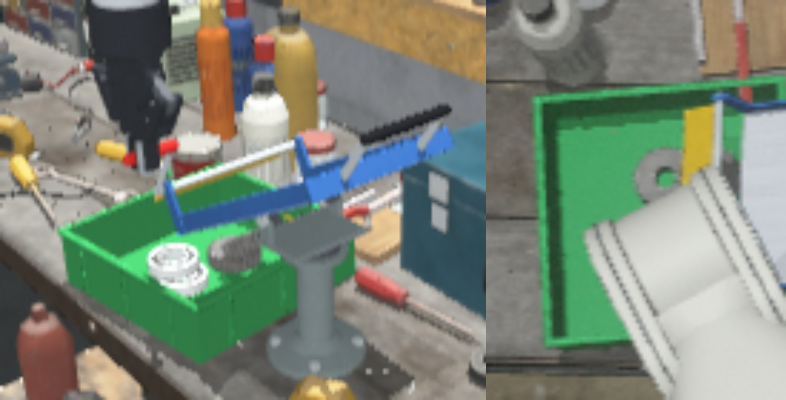

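Emit:
{"name": "move_arm", "arguments": {"deltas": [[0,-0.002,-0.001,0],[0,-0.0015,-0.001,0],[0,0,0,0],[0,0,0,0],[0,0,0,0]]}}

```text
clock: 40.95
eef_pos: [0.4106, 0.336, 0.2285]
eef_rot: [[-1.0, -0.011, 0.003], [-0.011, 1.0, 0.008], [-0.003, 0.008, -1.0]]
wrist_force: [-12.0, 10.4, 20.0]
grip_width: 0.143
grip_force: 21.2
```

Run:
```python
from h import *
s=read_state();print(s["eef_pos"],s["wrist_force"],s["grip_width"],s["grip_force"])
snap("q")
for l in("gear_a_c","bearing_a_c"):
    for d in pinpoint("scene",l)[:4]: print(l,round(d["conf"],2),np.round(d["centre"]),atz("scene",d["centre"],.014).round(3))
```

```text
[0.4106338  0.33601995 0.22849827] [-11.97281229  10.43932652  20.00475625] 0.1431725584230415 21.22390329837799
gear_a_c 0.68 [210. 210.] [0.575 0.444 0.014]
gear_a_c 0.45 [277. 228.] [0.672 0.201 0.014]
```

Emit:
{"name": "move_arm", "arguments": {"deltas": [[0,0.0035,0.002,0],[0,0,0,0],[0,0,0,0]]}}

```text
clock: 41.45
eef_pos: [0.4114, 0.3375, 0.2287]
eef_rot: [[-1.0, -0.01, 0.002], [-0.01, 1.0, 0.002], [-0.002, 0.002, -1.0]]
wrist_force: [-5.6, 0.9, 11.7]
grip_width: 0.142
grip_force: 20.6
```

Emit:
{"name": "move_arm", "arguments": {"deltas": [[0,0,0,0],[0,0,0,0],[0,0,0,0],[0,0,0.03,0],[0,0,0.05,0],[0,0,0.05,0],[0,-0.04,0.03,0],[0,-0.05,0,0],[0,-0.05,0,0],[0,-0.05,0,0]], "claw": 130}}

```text
clock: 42.45
eef_pos: [0.4113, 0.146, 0.3866]
eef_rot: [[-1.0, -0.01, 0.0], [-0.01, 1.0, -0.0], [-0.0, -0.0, -1.0]]
wrist_force: [1.1, -1.1, -0.1]
grip_width: 0.492
grip_force: 0.0
```

Emit:
{"name": "move_arm", "arguments": {"deltas": [[0,-0.05,0,0],[0,-0.05,0,0],[0,-0.05,0,0],[0,-0.04,0,0],[0,-0.04,0,0],[0,0,0,0]]}}

```text
clock: 43.05
eef_pos: [0.4115, -0.0864, 0.3859]
eef_rot: [[-1.0, -0.004, -0.001], [-0.004, 1.0, -0.001], [0.001, -0.001, -1.0]]
wrist_force: [-0.7, 0.6, -1.0]
grip_width: 0.489
grip_force: 0.0
```

Run:
```python
from h import *
snap("r");s=read_state();print(s["eef_pos"])
a=cv2.imread("pics/r_scene.png");b=cv2.imread("pics/r_top.png")
cv2.imwrite("pics/r1.png",np.hstack([cv2.resize(a[130:260,130:290],(443,360)),cv2.resize(b[130:250,130:250],(356,360))]))
```

```text
[ 0.41143835 -0.08329464  0.38639298]
```

View pics/r1.png

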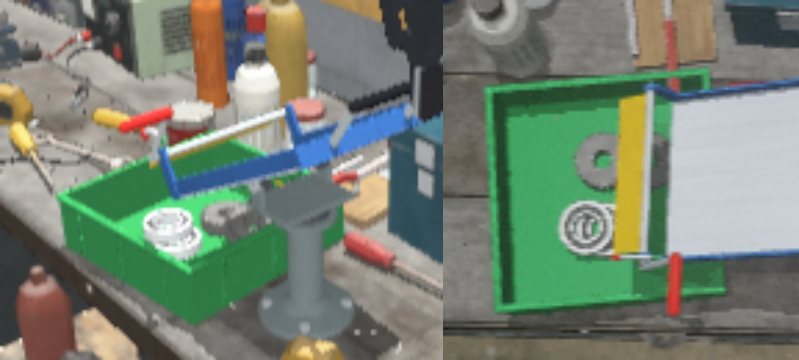

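The tray is empty. Both bearings, at about (588,228) in the top half, and both gears, at (600,160) and (652,163), are inside the crate. Now I return the lever.

Emit:
{"name": "move_arm", "arguments": {"deltas": [[0,0.04,0,0],[0,0.045,0,0],[0,0.045,0,0],[0,0.045,0,0],[0,0.045,0,0],[0,0.045,0,0],[0,0.045,0,0],[0,0.045,0,0],[0,0.045,0,0],[0,0.021,-0.03,0]]}}

```text
clock: 44.15
eef_pos: [0.4108, 0.3435, 0.3587]
eef_rot: [[-1.0, -0.014, 0.004], [-0.014, 1.0, 0.003], [-0.004, 0.003, -1.0]]
wrist_force: [-0.4, -0.1, 0.4]
grip_width: 0.489
grip_force: 0.0
```

Emit:
{"name": "move_arm", "arguments": {"deltas": [[0,0,-0.04,0],[0,0,-0.03,0],[0,0,0,0],[0,0,0,0]]}}

```text
clock: 44.55
eef_pos: [0.4109, 0.3394, 0.2877]
eef_rot: [[-1.0, -0.011, 0.0], [-0.011, 1.0, 0.0], [-0.0, 0.0, -1.0]]
wrist_force: [-0.2, -0.3, 0.4]
grip_width: 0.491
grip_force: 0.0
```

Run:
```python
from h import *
s=read_state();print(s["eef_pos"],s["wrist_force"],s["eef_rot"][:,1])
```

```text
[0.41087004 0.33941254 0.28766316] [-0.22592411 -0.30046261  0.38429054] [-1.08157258e-02  9.99941499e-01  1.33684612e-04]
```

Emit:
{"name": "move_arm", "arguments": {"deltas": [[0,-0.002,-0.03,0],[0,0,-0.02,0],[0,0,-0.008,0],[0,0,0,0]]}}

```text
clock: 44.95
eef_pos: [0.4118, 0.3369, 0.2296]
eef_rot: [[-1.0, -0.009, 0.001], [-0.009, 1.0, 0.0], [-0.001, 0.0, -1.0]]
wrist_force: [-0.7, -0.1, -0.0]
grip_width: 0.489
grip_force: 0.0
```

Emit:
{"name": "move_arm", "arguments": {"deltas": [[0,0,0,0],[0,0,0,0],[0,0,0,0],[0,0,0,0],[0,0,0,0]], "claw": 255, "force": 20}}

```text
clock: 45.45
eef_pos: [0.412, 0.3373, 0.23]
eef_rot: [[-1.0, -0.01, 0.002], [-0.01, 1.0, 0.002], [-0.002, 0.002, -1.0]]
wrist_force: [-2.1, 1.3, 5.8]
grip_width: 0.143
grip_force: 20.6
```

Emit:
{"name": "move_arm", "arguments": {"deltas": [[0,0.0125,0.006,0],[0,0.0135,0.0035,0],[0,0.014,0.001,0],[0,0.014,-0.001,0],[0,0.0135,-0.0035,0],[0,0.0125,-0.006,0],[0,0.0115,-0.008,0],[0,0.01,-0.01,0],[0,0,0,0],[0,0,0,0]]}}

```text
clock: 46.45
eef_pos: [0.4114, 0.4387, 0.2108]
eef_rot: [[-1.0, -0.01, -0.0], [-0.01, 1.0, 0.001], [0.0, 0.001, -1.0]]
wrist_force: [-1.0, 3.8, -0.6]
grip_width: 0.141
grip_force: 22.1
```

Emit:
{"name": "move_arm", "arguments": {"deltas": [[0,0.0015,-0.0015,0],[0,0.0015,-0.002,0],[0,0,0,0],[0,0,0,0]]}}

```text
clock: 46.85
eef_pos: [0.4118, 0.4409, 0.208]
eef_rot: [[-1.0, -0.009, 0.001], [-0.009, 1.0, 0.0], [-0.001, 0.0, -1.0]]
wrist_force: [-1.3, -0.4, 4.8]
grip_width: 0.141
grip_force: 22.7
```

Emit:
{"name": "move_arm", "arguments": {"deltas": [[0,0.0015,-0.002,0],[0,0.0015,-0.0015,0],[0,0,0,0],[0,0,0,0]]}}

```text
clock: 47.25
eef_pos: [0.4125, 0.4426, 0.204]
eef_rot: [[-1.0, -0.008, 0.002], [-0.008, 1.0, -0.003], [-0.002, -0.003, -1.0]]
wrist_force: [2.5, -7.4, 4.1]
grip_width: 0.14
grip_force: 22.8
```

Emit:
{"name": "move_arm", "arguments": {"deltas": [[0,0,0,0],[0,0,0,0],[0,0,0,0],[0,0,0.03,0],[0,0,0.05,0],[0,0,0.05,0],[0,0,0.05,0],[0.01,-0.05,0,0],[0.02,-0.05,0,0],[0.02,-0.05,0,0]], "claw": 130}}

```text
clock: 48.25
eef_pos: [0.4587, 0.3014, 0.384]
eef_rot: [[-1.0, -0.011, 0.001], [-0.011, 1.0, 0.0], [-0.001, 0.0, -1.0]]
wrist_force: [0.9, 0.6, -0.2]
grip_width: 0.494
grip_force: 0.0
```

Emit:
{"name": "move_arm", "arguments": {"deltas": [[0.02,-0.05,0,0],[0.02,-0.05,0,0],[0.02,-0.05,0,0],[0.02,-0.035,0,0],[0.004,0,0,0],[0,0,0,0],[0,0,0,0]]}}

```text
clock: 48.95
eef_pos: [0.5379, 0.1287, 0.3836]
eef_rot: [[-1.0, -0.01, -0.0], [-0.01, 1.0, 0.0], [0.0, 0.0, -1.0]]
wrist_force: [-0.8, -0.1, 0.1]
grip_width: 0.489
grip_force: 0.0
```

Run:
```python
from h import *
snap("s");s=read_state();print(s["eef_pos"],s["eef_rot"][:,1])
n=cv2.imread("pics/n_scene.png");a=cv2.imread("pics/s_scene.png")
f=lambda i:cv2.resize(i[150:215,145:245],(395,257))
cv2.imwrite("pics/s1.png",np.hstack([f(n),f(a)]))
def red(i):
    h=cv2.cvtColor(i,cv2.COLOR_BGR2HSV)[155:185,150:185];m=((h[...,0]<6)|(h[...,0]>174))&(h[...,1]>200)&(h[...,2]>120)
    y,x=np.nonzero(m);return x.mean()+150,y.mean()+155,len(x)
def yel(i):
    h=cv2.cvtColor(i,cv2.COLOR_BGR2HSV)[165:205,185:245];m=(h[...,0]>20)&(h[...,0]<32)&(h[...,1]>180)&(h[...,2]>120);y,x=np.nonzero(m);return x.mean()+185,y.mean()+165,len(x)
print(red(n),red(a),yel(n),yel(a))
```

```text
[0.53770364 0.129192   0.38386258] [-1.10274686e-02  9.99939182e-01  1.65355974e-04]
(np.float64(166.6315789473684), np.float64(166.68421052631578), 19) (np.float64(165.45), np.float64(169.15), 20) (np.float64(221.29411764705884), np.float64(176.52941176470588), 17) (np.float64(221.75), np.float64(179.0), 4)
```

View pics/s1.png

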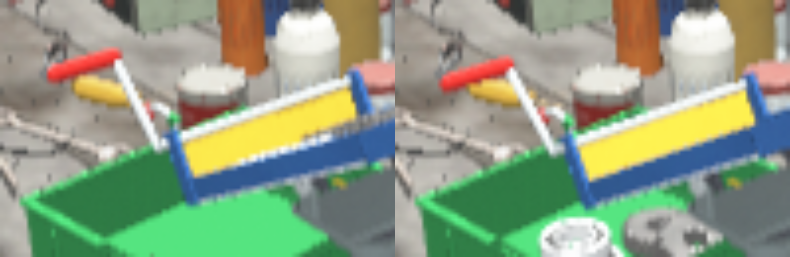

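The lever is back at its red-notch stop, and my final push tilted the tray about 1° more, which confirms the stop. Now I grip the handle and level the tray.

Emit:
{"name": "move_arm", "arguments": {"deltas": [[0.008,-0.016,-0.02,0],[0,0,-0.03,0],[0,0,-0.02,0],[0,0,-0.006,0],[0,0,0,0]]}}

```text
clock: 49.55
eef_pos: [0.5457, 0.1129, 0.3076]
eef_rot: [[-1.0, -0.011, -0.001], [-0.011, 1.0, 0.0], [0.001, 0.0, -1.0]]
wrist_force: [0.6, -0.7, 0.1]
grip_width: 0.489
grip_force: 0.0
```

Emit:
{"name": "move_arm", "arguments": {"deltas": [[0,0,0,0],[0,0,0,0],[0,0,0,0],[0,0,0,0],[0,0,0,0]], "claw": 255, "force": 60}}

```text
clock: 50.05
eef_pos: [0.5466, 0.1117, 0.3089]
eef_rot: [[-1.0, -0.009, 0.002], [-0.009, 1.0, -0.001], [-0.002, -0.001, -1.0]]
wrist_force: [-1.4, -3.5, 5.6]
grip_width: 0.111
grip_force: 58.8
```

Emit:
{"name": "move_arm", "arguments": {"deltas": [[0,-0.0025,-0.0025,0],[0,-0.0058,-0.0068,0],[0,-0.0058,-0.0068,0],[0,-0.0053,-0.0073,0],[0,-0.0053,-0.0073,0],[0,-0.0045,-0.0077,0],[0,-0.0045,-0.0077,0],[0,-0.0039,-0.0081,0],[0,-0.0039,-0.0081,0],[0,0,0,0]]}}

```text
clock: 51.05
eef_pos: [0.5467, 0.0706, 0.2454]
eef_rot: [[-1.0, -0.009, 0.001], [-0.009, 1.0, 0.001], [-0.001, 0.001, -1.0]]
wrist_force: [2.7, 0.5, -5.0]
grip_width: 0.112
grip_force: 60.4
```

Emit:
{"name": "move_arm", "arguments": {"deltas": [[0,-0.0032,-0.0084,0],[0,-0.0032,-0.0084,0],[0,-0.0025,-0.0086,0],[0,-0.0015,-0.006,0],[0,0,0,0],[0,0,0,0]]}}

```text
clock: 51.65
eef_pos: [0.5467, 0.0602, 0.214]
eef_rot: [[-1.0, -0.009, 0.001], [-0.009, 1.0, 0.0], [-0.001, 0.0, -1.0]]
wrist_force: [4.1, 1.1, -1.8]
grip_width: 0.111
grip_force: 62.2
```

Press on gently to the level stop.

Emit:
{"name": "move_arm", "arguments": {"deltas": [[0,-0.0005,-0.003,0],[0,0,-0.003,0],[0,0,-0.002,0],[0,0,0,0],[0,0,0,0]]}}

```text
clock: 52.15
eef_pos: [0.5479, 0.0592, 0.2096]
eef_rot: [[-1.0, -0.009, 0.007], [-0.009, 1.0, -0.001], [-0.007, -0.001, -1.0]]
wrist_force: [1.0, -2.1, 25.2]
grip_width: 0.112
grip_force: 64.9
```

Emit:
{"name": "move_arm", "arguments": {"deltas": [[0,0,0.003,0],[0,0,0,0]]}}

```text
clock: 52.35
eef_pos: [0.5468, 0.0593, 0.21]
eef_rot: [[-1.0, -0.009, 0.002], [-0.009, 1.0, -0.001], [-0.002, -0.001, -1.0]]
wrist_force: [0.8, -2.0, 12.3]
grip_width: 0.11
grip_force: 63.7
```

Emit:
{"name": "move_arm", "arguments": {"deltas": [[0,0,0,0],[0,0,0,0],[0,0,0,0],[0,0,0.03,0],[0,0,0.05,0],[0,-0.02,0.05,0],[-0.01,-0.05,0.03,0],[-0.02,-0.05,0,0],[-0.02,-0.04,0,0],[0,0,0,0]], "claw": 130}}

```text
clock: 53.35
eef_pos: [0.4975, -0.0912, 0.3607]
eef_rot: [[-1.0, -0.005, -0.001], [-0.005, 1.0, -0.001], [0.001, -0.001, -1.0]]
wrist_force: [0.3, 0.3, 0.2]
grip_width: 0.491
grip_force: 0.0
```

Run:
```python
from h import *
import time
snap("t");s=read_state();print(s["eef_pos"],s["wrist_force"],s["clock"])
a=cv2.imread("pics/t_scene.png");b=cv2.imread("pics/t_top.png")
cv2.imwrite("pics/t1.png",np.hstack([cv2.resize(a[120:300,130:330],(440,396)),cv2.resize(b[130:250,130:240],(352,396))]))
H=np.array([.5454,.2592,.175])
for n,o in(("handle",(-.2,0,.047)),("lever",(.1314,.126,.1352))):
  X=H+np.array([-o[1],o[0],o[2]]);print(n,proj("scene",X).round(1))
for l in("tray_handle","lever_grip"): print(l,[np.round(d["centre"],1) for d in pinpoint("scene",l)[:1]])
```

```text
[ 0.49883818 -0.08835018  0.36056125] [ 0.93985456  0.59976462 -0.18466771] 53.45
handle [283.6 201.6]
lever [169.9 146.3]
tray_handle [array([286. , 200.5])]
lever_grip [array([172.1, 146.2])]
```

View pics/t1.png

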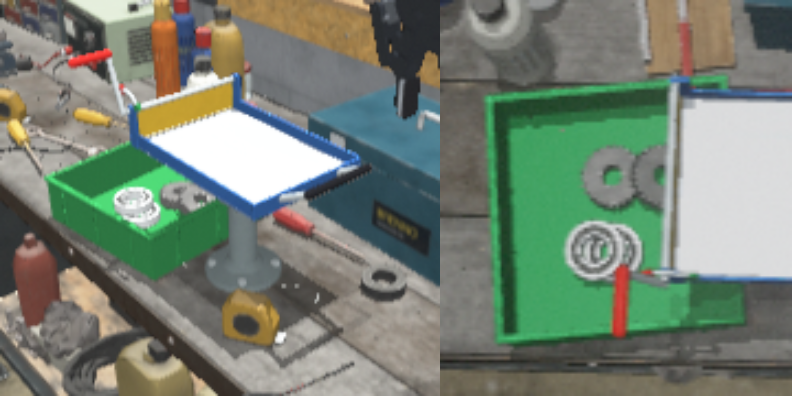

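The four parts are in the crate: bearings near (600,250) and gears near (635,175). The tray is level, the lever is in the red notch and the bystanders have not moved.

```bash
python3 -c "
from workcell import *
print(sign_off())"
```

```text
the job is handed in; nothing more can be done
None
```

The job is handed in: both bearings and both gears slid into the crate with none to place by hand, the lever is back in the red notch, the tray is level, and the tape, tape measure and screwdriver were not touched.

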